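# Clamp the ceramic sample under the microscope lens

### The arm

A 7-joint arm with a two-finger parallel gripper is mounted at the origin on the work surface. World frame = base frame: x ahead of the robot, y to its left, z up, the work surface at z = 0. Lengths are in m, angles in rad, forces in N, time in s.
With the tool pointing down it reaches from about 0.35 to 0.9 m from the base axis. Payload 8.1 kg.
Tool frame: the origin (TCP) lies at the very end of the fingers, on their centre line; the grasp point (between the pads) lies 19 mm behind it; z points along the fingers, y is the line along which they close (so a half turn about z gives the same grasp; the last joint's range is limited). The gripper opens to 92 mm and grips with 3 to 60 N. Pads are 19 mm wide; open, the fingers measure 130 mm over their backs; the gripper's body (75 mm by 190 mm) begins 47 mm behind the grasp point.
Start: joints at [1.097, 0.434, 0.025, 1.573, -0.012, 1.134, -0.075], TCP at [0.226, -0.583, 0.227] pointing down, gripper open.
Joint ranges: [-2.62, 2.62], [-0.44, 2.09], [-1.27, 1.32], [0.08, 2.57], [-1.32, 4.46], [0.12, 2], [-2.74, 2.74]. Speed limits (rad/s): [2.22, 2.22, 3.01, 3.01, 3.14, 3.14, 3.14].

### API

Orientations are given as a rotation vector (axis times angle).
In Python, from cell import observe, get_image, sign_off, find_in, trace, place_of gives the robot as it stands. The module is installed in compiled form; this text tells all that it offers.
- The arm moves only by the shell command python3 -m handwheel 'ROWS' [OPENING] [FORCE]. ROWS is JSON, a list of rows, each a list of 6 numbers: the shift along the tool's x, y, z each as a share of 0.02 m, from -1 to 1, then the turn, a rotation vector about the tool's x, y, z each as a share of 4 degrees, from -1 to 1. A call has 1 to 8 rows; each row shifts and turns the commanded pose from where the row before left it, along the tool's axes as they then stand; what a row does not reach is not made up. A row lasts 1/12 s, in which the tool goes at most 41.7 mm and 7.16 degrees, less where a joint would pass 70% of its speed; a pose out of reach is approached as far as the arm can. A call with a number of a shift or a turn outside -1 to 1 is refused whole. A call with a gripper value outside its range is refused whole. OPENING is the opening, from 0 (shut) to 1 (fully open), set as the call begins (- or left out, the last holds). The fingers move at their own pace and stop on an object; FORCE is the grip in N (left out, the last holds). Time passes only in rows, so rows that do not move let the fingers close. It gives the time, the measured TCP pose, the force, the opening and the grip force at its end, in the units of the state.
- observe(): the state, without advancing time (a new reading comes with each control period).
- get_image(name): name is "side" or "top"; returns a dict with "image" (480x640x3 uint8, red, green, blue), "fx", "fy", "cx", "cy" (pixels), "k1" (the pictures are not rectified: a ray, as slopes to the right and down, at radius r is drawn at 1 + k1 r^2 times it, then the intrinsics apply), "position" and "orientation" of the camera in the world. Camera axes: x right, y down, z forward; pixel columns grow to the right and rows downward; lengths in m; the calibration is good to about 2 mm. A picture is of the moment at which its call begins. There is no depth.
- sign_off(): hands the job in; it is judged then, once.
Trained networks look in the newest picture that a camera, given by its name, has taken for a name from the list of things; names that differ only in an ending like _2 or _b are one class to them, and where a whole thing is asked for, a point or a joint stands for the part that bears it (a point fixed in the world has none). Each returns a list of dicts, best first, with "score" (0 to 1); they miss things now and then, are a little off and sometimes report something else, mostly with a low value. They report only what shows in the picture. A call takes as long as a camera call. They do not tell look-alikes from the thing itself.
- find_in(label, camera): "rect" ([centre column, centre row, width, height] as shares, 0 to 1, of the picture: columns of its width, rows of its height, round what is visible of it).
- trace(label, camera): "region" (480x640 bool, what is visible of it) and "rect" ([centre column, centre row, width, height] as shares, 0 to 1, of the picture: columns of its width, rows of its height, round what is visible of it).
- place_of(label, camera): "point" ([column, row] as shares, 0 to 1, of the picture: columns of its width, rows of its height: a listed point, or the origin of a listed thing).
The state is a dict: "clock": time; "joints": joint angles; "dq": joint speeds; "joint_efforts": joint torques, N m; "position": TCP position; "ee_rot": TCP orientation; "force": force on the tool from outside, world axes, zero at the start; "ft_torque": the same for the moment, N m; "width": opening from 0.0 (shut) to 1.0 (fully open); "gripper_force": force on a finger pad.
Only numpy, scipy, OpenCV 4.12 (cv2) and the standard library are available. Lean on these libraries where they do the work, as an engineer would, in place of code of your own. Each camera call takes 0.05 s, during which the arm holds its last target. There are 200 camera calls.

### The job

On the microscope stage, slide the red-tabbed jaw along its guides so that it carries the white ceramic sample squarely against the spring-loaded brass stop, press it home for a moment with about 10 N (clearly more than 4, never more than 20, or the ceramic chips), then let go and leave the sample snug between jaw and stop. Work the jaw by its body or tab only: do not touch the sample itself, do not bump the lens head hanging above, and leave the bottle, the jar and the screwdriver where they are.

Things in the scene. Friction and masses are not known exactly. Their poses are not given: they have to be found in the camera images.
- microscope: Fixed digital microscope on the bench, placed and turned differently each time. Origin on the bench under the lens axis; its x axis is the way the jaw slides to clamp (to the robot's right and somewhat away from it), z up. Foot plate 270 x 200 mm (x -165 to 105 mm), 20 mm high.
- stage_top (a point): Point on top of the dark stage plate under the lens axis, 75 mm above the bench. Plate: x -165 to 85, y -75 to 75 mm from here. Steel guide bars 8 mm wide, 7 mm high run along x at y = -44 and 44 mm, x -160 to 28 mm. A grey block (x 33 to 47 mm, 90 mm wide, 14 mm high) stands behind the stop.
- column (a point): Top of the steel column (radius 12.5 mm), 370 mm above the bench, at x 20, y 150 mm from the microscope's origin, on the far side from the robot; it rises from a white foot 70 x 55 mm, 60 mm high.
- lens: Lens head over the stage: black ring light, radius 42, 16 mm thick, steel barrel of radius 24 mm above it, 236 mm high in all, on a boom to the column (underside 106 mm up). Origin: centre of the ring light's underside, 66 mm above the stage. The clamped jaw's tab is under the ring, where a vertical tool cannot follow: lean the hand back from the lens, fingers forward and down, 35 to 45 degrees.
- jaw (a joint): Travel of the sliding jaw in m along the microscope's x: 0 fully open, 0.107 when a 36 mm sample is just closed against the unpressed stop, 0.127 at its end. It slides with about 2.5 N of friction and 50 N per m/s of damping, and stays where it is left.
- jaw_face (a point): The sliding jaw: grey plate 12 mm thick (x), 72 mm wide, top 18.5 mm above the stage; grey shoes on the guide bars (y = -44 and 44 mm) trail to 34 mm behind the front, 16 mm high. On its middle a red thumb tab 36 mm wide, 12 mm thick, 35 mm above the stage, flush with the plate front and back. This point: stage height, middle of the front face that meets the sample; axes as the microscope's.
- tab_back (a point): Point on the middle of the jaw's back face (away from the sample), 22 mm above the stage: push here, towards the microscope's +x. It is 12 mm behind the front face.
- stop_face (a point): Brass bar 66 mm wide, 8 mm thick, 12 mm high: the spring-loaded stop. This point is at stage height under the middle of the face that meets the sample, 18 mm beyond the lens axis; axes as the microscope's. Spring of 6 N per mm, no preload, up to 6 mm travel.
- stop (a joint): How far the stop is pressed in, m: 0 free, grows along the microscope's x.
- sample: Loose brittle white ceramic block, 36 mm long (its x), 30 mm wide (y), 14 mm high, about 60 g, with a copper-coloured patch on top. Origin under its centre. It starts lying on the stage between jaw and stop, clear of both and a little askew.
- vial: Bystander: loose amber bottle, radius 17 mm, 75 mm high, standing on the bench beside the microscope. Origin at its underside.
- pot: Bystander: loose jar with a blue cap, radius 24 mm, 45 mm high, on the bench. Origin at its underside.
- screwdriver: Bystander: loose screwdriver 150 mm long, lying on the bench along its own x. Origin under its middle.
Mind the look-alikes: they are no part of the job. There is more than one size of the sample; the one meant has the size given above.

How it is judged:
On the way:
1. the jaw presses the sample against the stop with more than 4 N on both faces, for 0.25 s (contact force between sample and stop above 4 N and contact force between sample and jaw above 4 N), for 0.25 s.
At the end, for the whole second after the job is handed in: The sample lies flat on the stage, square to the stop within 0.06 rad, its end within 2.5 mm of the stop face and its middle within 18 mm of the stop's middle, the jaw closed up to it with at most 3 mm of total play, everything at rest (x of jaw_face in the frame of stop_face above -0.039 m and x of sample in the frame of stop_face between -0.0205 and -0.0155 m and y of sample in the frame of stop_face between -0.018 and 0.018 m and z of sample in the frame of microscope below 0.078 m and angle between the x axis of sample and the x axis of microscope, either way round below 0.06 rad and angle between sample's own z axis and vertical below 0.06 rad and velocity of joint jaw between -0.005 and 0.005 m/s and linear speed of sample below 0.01 m/s); the robot touches nothing.
It fails at once if the ceramic is loaded with more than 20 N by jaw or stop (contact force between sample and jaw above 20 N or contact force between sample and stop above 20 N).
It fails at once if the robot touches the sample (contact force between sample and the fingers above 0.5 N or contact force between sample and the arm above 0.5 N).
It fails at once if the robot bumps the lens head (over 2 N) (contact force between lens and the arm above 2 N or contact force between lens and the fingers above 2 N).
It fails at once if a bystander is shifted by more than 10 mm (distance of any of vial, pot, screwdriver from where it was at the start of the episode above 0.01 m).
It also fails if it takes over 48 s, if anything falls off the work surface, if the arm or the gripper's body presses on something with over 40 N, if the wrist force passes 120 N, or if a joint passes its speed limit or range.

## Working session

There is one attempt and no reset: what is moved stays moved. The work goes in short steps, Python scripts to look and compute and a shell command to move; the robot and the scene stay as the last step left them, time stands still between calls to the robot, and variables do not carry over. Pictures are saved under pics/ and viewed, at most 10 in all, crops included, and the job is handed in when it is done.

```bash
mkdir -p pics
cat > h.py <<'E'
import numpy as np, cv2
from scipy.spatial.transform import Rotation as R
from cell import *
def cam(n):
    g=get_image(n); return g
def Rm(o):
    o=np.array(o,float)
    if o.shape==(3,3): return o
    return R.from_rotvec(o).as_matrix() if o.size==3 else R.from_quat(o).as_matrix()
def ray(g,px):
    K=np.array([[g['fx'],0,g['cx']],[0,g['fy'],g['cy']],[0,0,1.]])
    p=cv2.undistortPoints(np.array([[px]],float),K,np.array([g['k1'],0,0,0.]))[0,0]
    return np.array(g['position']),Rm(g['orientation'])@np.array([p[0],p[1],1])
def at_z(g,px,z):
    o,d=ray(g,px); return o+d*(z-o[2])/d[2]
def proj(g,P):
    c=Rm(g['orientation']).T@(np.array(P,float)-np.array(g['position'])); x,y=c[0]/c[2],c[1]/c[2]
    f=1+g['k1']*(x*x+y*y); return np.array([g['fx']*x*f+g['cx'],g['fy']*y*f+g['cy']])
E
python3 - <<'E'
from h import *
s=observe(); print({k:np.round(v,3) for k,v in s.items()})
for n in('side','top'):
    g=cam(n); cv2.imwrite(f'pics/{n}0.png',g['image'][:,:,::-1]); print(n,{k:v for k,v in g.items() if k!='image'})
    for l in('stage_top','column','lens','jaw_face','tab_back','stop_face','sample','vial','pot','screwdriver','microscope'):
        print(l,[(round(r['score'],2),np.round(np.array(r['point'])*[640,480],1)) for r in place_of(l,n)[:3]])
E
```

```text
{'clock': np.float64(0.0), 'joints': array([ 1.097,  0.435,  0.025,  1.574, -0.012,  1.134, -0.075]), 'dq': array([-0.002, -0.   , -0.   , -0.001,  0.   ,  0.001, -0.   ]), 'joint_efforts': array([-1.0000e-03, -6.6785e+01,  9.8400e-01, -3.1446e+01, -6.1000e-02,
        4.3000e-02,  0.0000e+00]), 'position': array([ 0.226, -0.582,  0.226]), 'ee_rot': array([-3.086e+00, -5.790e-01,  1.000e-03]), 'force': array([ 0.129, -0.556,  0.899]), 'ft_torque': array([-0.023, -0.006,  0.031]), 'gripper_force': np.float64(0.0), 'width': np.float64(1.001)}
side {'fx': 509.3997836143659, 'fy': 509.3997836143659, 'cx': 315.6601905418919, 'cy': 243.79729942058066, 'k1': 0.02456355706414268, 'position': array([ 0.20132947, -0.3532507 ,  0.87345992]), 'orientation': array([-2.29456139,  0.82957662, -0.31736387])}
stage_top [(0.4, array([313.9, 278.4])), (0.35, array([430.8, 376.7])), (0.33, array([355.5, 340.4]))]
column [(0.65, array([443.4, 162. ]))]
lens [(0.68, array([360.3, 296.1]))]
jaw_face [(0.73, array([316.3, 286.6]))]
tab_back [(0.62, array([315.1, 276.6]))]
stop_face [(0.52, array([364. , 321
[... 417 characters left out ...]
.2004352779381, 'k1': -0.07694258013013992, 'position': array([0.47857358, 0.05480874, 1.10207632]), 'orientation': array([-2.16763784,  2.1356696 , -0.07479993])}
stage_top []
column [(0.93, array([389.9,  96.2]))]
lens [(0.78, array([377.4, 225.4])), (0.26, array([375.1, 229.6]))]
jaw_face [(0.92, array([320.5, 235.2])), (0.18, array([388.1,  97.2]))]
tab_back [(0.63, array([314.1, 232.8]))]
stop_face []
sample [(0.61, array([351.4, 233. ])), (0.6, array([299.6, 323.9])), (0.46, array([368.7, 316.5]))]
vial [(0.85, array([462.9, 247.3])), (0.26, array([351.8, 234.2]))]
pot [(0.86, array([445.8, 204.1]))]
screwdriver [(0.71, array([250.2, 221.6]))]
microscope [(0.56, array([371.6, 231.6]))]
```

View pics/side0.png

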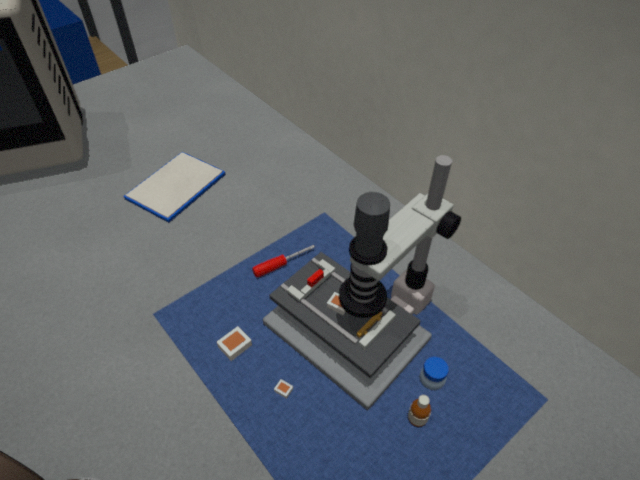

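View pics/top0.png

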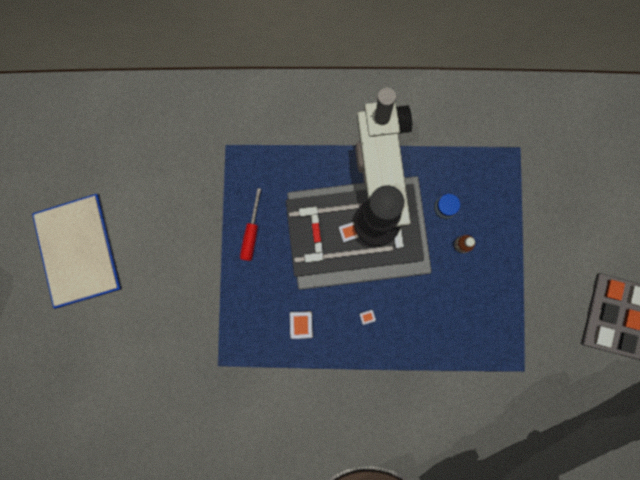

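The real sample is the one on the stage, at side (336,302) and top (349,232). The larger block on the bench at side (234,343) / top (301,325) and the smaller one at side (284,388) / top (368,317) are look-alikes. Next I fit the microscope pose and confirm it in an enlarged crop with the model overlaid.

```bash
cat > fit.py <<'E'
from h import *
from scipy.optimize import least_squares
gs={n:cam(n) for n in('side','top')}
med={}
obs=[]
for n in gs:
    for l in('column','lens','jaw_face','tab_back','stop_face'):
        r=place_of(l,n)
        if r and r[0]['score']>.5: obs.append((n,l,np.array(r[0]['point'])*[640,480]))
def M(p,P):
    c,s=np.cos(p[2]),np.sin(p[2]); return np.array([p[0]+c*P[0]-s*P[1],p[1]+s*P[0]+c*P[1],P[2]])
def pt(l,q): return {'column':(.02,.15,.37),'lens':(0,0,.141),'jaw_face':(-.125+q,0,.075),'tab_back':(-.137+q,0,.097),'stop_face':(.018,0,.075)}[l]
f=lambda p:np.concatenate([proj(gs[n],M(p,pt(l,p[3])))-o for n,l,o in obs])
r=least_squares(f,[.5,-.05,-1.45,0.02],loss='soft_l1',x_scale=[.01,.01,.1,.01])
E
cat > a.py <<'E'
from fit import *
p=r.x; print(np.round(p,4)); 
for o,e in zip(obs,f(p).reshape(-1,2)): print(o[0],o[1],e.round(1))
for n,c,s in(('side',(345,310),5),('top',(345,235),5)):
    g=gs[n]; im=g['image'][:,:,::-1].copy(); w,h=160,120; x0,y0=c[0]-w//2,c[1]-h//2
    b=cv2.resize(im[y0:y0+h,x0:x0+w],None,fx=s,fy=s,interpolation=cv2.INTER_CUBIC)
    b=cv2.convertScaleAbs(b,alpha=1.6)
    def poly(Ps,col):
        q=np.array([(proj(g,M(p,P))-[x0,y0]+.5)*s for P in Ps]).astype(int); cv2.polylines(b,[q],True,col,1)
    rect=lambda a,bb,c,d,z:[(a,c,z),(bb,c,z),(bb,d,z),(a,d,z)]
    poly(rect(-.165,.085,-.075,.075,.075),(0,255,0)); poly(rect(-.165,.105,-.1,.1,.02),(255,255,0))
    F=-.125+p[3]; poly(rect(F-.012,F,-.018,.018,.11),(255,0,255)); poly(rect(.018,.026,-.033,.033,.087),(0,255,255))
    poly(rect(.033,.047,-.045,.045,.089),(255,255,255))
    for y in(-.044,.044): poly(rect(-.16,.028,y-.004,y+.004,.082),(0,160,255))
    cv2.imwrite(f'pics/{n}1.png',b)
for n in gs:
  for l in('sample','vial','pot','screwdriver'):
    for t in place_of(l,n)[:3]:
      z=.075 if l=='sample' else 0
      P=at_z(gs[n],np.array(t['point'])*[640,480],z)[:2]; d=P-p[:2]; c,s_=np.cos(p[2]),np.sin(p[2])
      print(n,l,round(t['score'],2),P.round(3),'mic',(c*d[0]+s_*d[1]).round(4),(-s_*d[0]+c*d[1]).round(4))
E
python3 a.py
```

```text
[ 0.5989 -0.0026 -1.4457  0.0209]
side column [0.9 0.3]
side lens [-1.8  0.4]
side jaw_face [1.  3.4]
side tab_back [ 0.1 -1.9]
side stop_face [1.7 0.8]
top column [-1.6  0.1]
top lens [-0.2  0.3]
top jaw_face [ 0.2 -1.2]
top tab_back [-1.3  1.1]
side sample 0.76 [0.389 0.095] mic -0.1227 -0.1958
side sample 0.75 [ 0.56  -0.032] mic 0.0239 -0.0421
side sample 0.74 [0.589 0.044] mic -0.0475 -0.0039
side vial 0.72 [ 0.576 -0.186] mic 0.1796 -0.0456
side pot 0.74 [ 0.654 -0.147] mic 0.15 0.0368
side screwdriver 0.61 [0.62  0.245] mic -0.2426 0.0518
top sample 0.72 [0.41  0.132] mic -0.1573 -0.171
top sample 0.62 [0.59 0.04] mic -0.0435 -0.0038
top sample 0.49 [0.425 0.008] mic -0.0323 -0.1715
top vial 0.68 [ 0.573 -0.183] mic 0.1762 -0.0487
top pot 0.91 [ 0.652 -0.15 ] mic 0.153 0.0339
top screwdriver 0.97 [0.613 0.247] mic -0.2462 0.0454
```

View pics/side1.png

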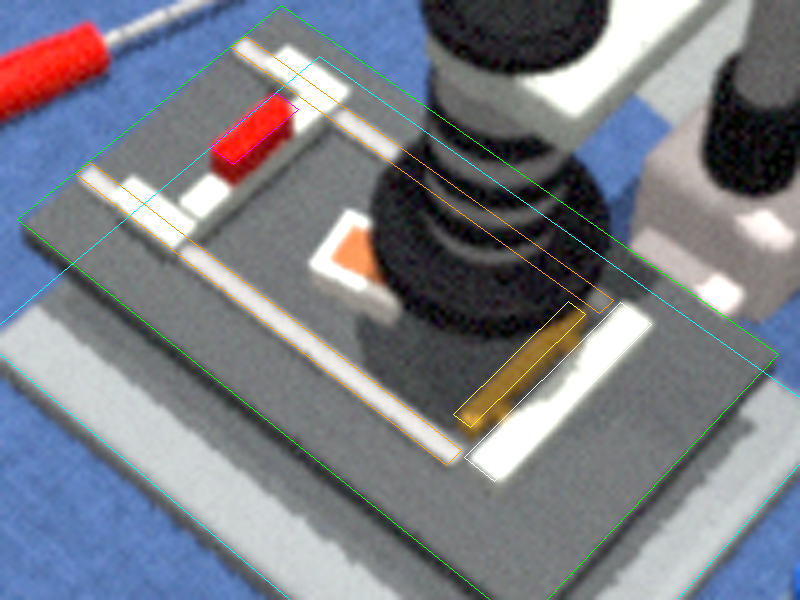

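View pics/top1.png

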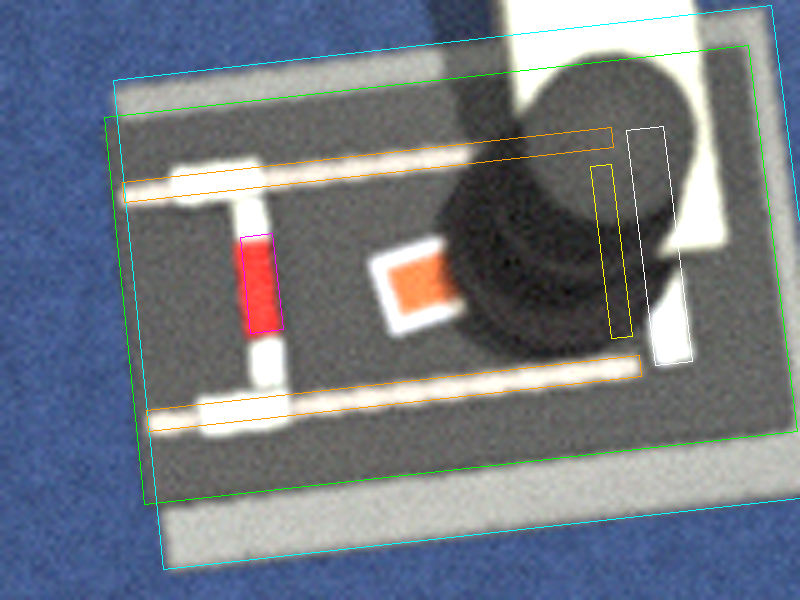

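The overlay fits to about 1 mm. It confirms the sample on the stage at side crop (350,250), white with an orange patch and slightly askew. The jaw's red tab sits behind it. Next I raise the hand, retract it and swing round with the fingers shut.

```bash
python3 -m handwheel '[[0,-0.7,-0.8,0,0,0],[0,-0.7,-0.8,0,0,0],[0,-0.7,-0.8,0,0,0],[0,-0.7,-0.8,0,0,0],[0,-0.7,-0.8,0,0,0],[0,-0.7,-0.8,0,0,0],[0,-0.8,-0.8,0,0,0],[0,0,-0.5,0,0,0]]' 0 20
python3 -m handwheel '[[1,0,0,0,0,-0.55],[1,0,0,0,0,-0.55],[1,0,0,0,0,-0.55],[1,0,0,0,0,-0.55],[1,0,0,0,0,-0.55],[1,0,0,0,0,-0.55],[1,0,0,0,0,-0.55],[1,0,0,0,0,-0.55]]'
python3 -m handwheel '[[1,0,0,0,0,-0.55],[1,0,0,0,0,-0.55],[1,0,0,0,0,-0.55],[1,0,0,0,0,-0.55],[1,0,0,0,0,-0.55],[1,0,0,0,0,-0.55],[1,0,0,0,0,-0.55],[1,0,0,0,0,-0.55]]'
```

```text
clock: 2.87
position: [0.1896, -0.4877, 0.3509]
ee_rot: [3.086, 0.579, 0.001]
force: [0.7, -1.3, -0.5]
width: 0.469
gripper_force: 0.0
clock: 3.53
position: [0.3316, -0.4108, 0.3485]
ee_rot: [-2.96, -1.051, 0.0]
force: [-0.3, -0.6, -0.1]
width: 0.007
gripper_force: 0.0
clock: 4.2
position: [0.4405, -0.2949, 0.3487]
ee_rot: [2.765, 1.491, 0.0]
force: [0.6, -0.2, -0.5]
width: 0.005
gripper_force: 0.0
```

```bash
python3 -m handwheel '[[1,0,0,0,0,-0.55],[1,0,0,0,0,-0.55],[1,0,0,0,0,-0.55],[1,0,0,0,0,-0.55],[1,0,0,0,0,-0.55],[1,0,0,0,0,-0.55],[1,0,0,0,0,-0.55],[1,0,0,0,0,-0.55]]'
python3 -m handwheel '[[1,0,0,0,0,-0.55],[1,0,0,0,0,-0.55],[1,0,0,0,0,-0.55],[1,0,0,0,0,-0.55],[1,0,0,0,0,-0.55],[1,0,0,0,0,-0.55],[1,0,0,0,0,-0.55],[1,0,0,0,0,-0.55]]'
python3 -m handwheel '[[1,0,0,0,0,-0.55],[1,0,0,0,0,-0.55],[1,0,0,0,0,-0.55],[1,0,0,0,0,0],[1,0,0,0,0,0],[1,0,0,0,0,0],[1,0,0,0,0,0],[1,0,0,0,0,0]]'
cat > plan.py <<'E'
import sys; from h import *
# target TCP in mic coords (x,y,z), tilt deg
p=np.array([.5989,-.0026,-1.4457])
a=[float(v) for v in sys.argv[1:5]]; t=np.radians(a[3])
c,s=np.cos(p[2]),np.sin(p[2]); mx=np.array([c,s,0]); my=np.array([-s,c,0]); up=np.array([0,0,1.])
Z=np.sin(t)*mx-np.cos(t)*up; X=np.cross(my,Z); T=np.c_[X,my,Z]
P=np.array([p[0],p[1],0])+mx*a[0]+my*a[1]+up*a[2]
o=observe(); C=R.from_rotvec(o['ee_rot']).as_matrix(); d=P-o['position']
q=o['position']-[p[0],p[1],0]
print('now mic',np.round([q@mx,q@my,q[2]],4),'joints',np.round(o['joints'],2),'F mic',np.round([o['force']@mx,o['force']@my,o['force'][2]],1),'t',o['clock'])
print('turn rows',np.round(np.degrees(R.from_matrix(C.T@T).as_rotvec())/4,2))
print('shift rows, now axes',np.round(C.T@d/.02,2),'after-turn axes',np.round(T.T@d/.02,2))
E
python3 plan.py -.165 0 .2 40
```

```text
clock: 4.87
position: [0.5094, -0.1512, 0.3487]
ee_rot: [2.505, 1.896, -0.0]
force: [-0.1, -0.8, -1.2]
width: 0.004
gripper_force: 0.0
clock: 5.53
position: [0.5318, 0.0066, 0.3488]
ee_rot: [2.185, 2.257, 0.0]
force: [1.0, 0.3, 0.9]
width: 0.007
gripper_force: 0.0
clock: 6.2
position: [0.5128, 0.1653, 0.3488]
ee_rot: [2.054, 2.377, -0.0]
force: [0.7, 0.4, 0.1]
width: 0.006
gripper_force: 0.0
now mic [-0.1773 -0.0645  0.3488] joints [ 0.07  0.28 -0.62  1.55  0.17  1.37 -0.42] F mic [-0.3  0.8  0.1] t 6.2
turn rows [  0.1  -10.     0.28]
shift rows, now axes [-0.68  3.21  7.44] after-turn axes [4.31 3.22 6.09]
```

```bash
python3 -m handwheel '[[0,0.4,0,0,-1,0],[0,0.4,0,0,-1,0],[0,0.4,0,0,-1,0],[0,0.4,0,0,-1,0],[0,0.4,0,0,-1,0],[0,0.4,0,0,-1,0],[0,0.4,0,0,-1,0],[0,0.4,0,0,-1,0]]'
python3 -m handwheel '[[0,0,0,0,-1,0.14],[0,0,0,0,-1,0.14],[0,0,0,0,0,0]]'
python3 plan.py -.165 0 .14 40
```

```text
clock: 6.87
position: [0.5769, 0.1742, 0.349]
ee_rot: [1.747, 2.021, -0.503]
force: [-0.1, -0.7, -0.6]
width: 0.004
gripper_force: 0.0
clock: 7.12
position: [0.5754, 0.176, 0.3461]
ee_rot: [1.676, 1.912, -0.605]
force: [-1.2, 1.0, -0.8]
width: 0.005
gripper_force: 0.0
now mic [-0.1802 -0.0011  0.3461] joints [-0.44  0.56 -0.48  1.34  0.74  1.81 -0.8 ] F mic [-1.1 -1.1 -0.8] t 7.1167
turn rows [0.16 0.05 0.03]
shift rows, now axes [ 6.07 -0.03  8.36] after-turn axes [6.04 0.05 8.38]
```

```bash
python3 -m handwheel '[[0.75,0,1,0,0,0],[0.75,0,1,0,0,0],[0.75,0,1,0,0,0],[0.75,0,1,0,0,0],[0.75,0,1,0,0,0],[0.75,0,1,0,0,0],[0.75,0,1,0,0,0],[0.75,0,1,0,0,0]]'
python3 -m handwheel '[[0,0,0.4,0.16,0,0],[0,0,0,0,0,0]]'
python3 plan.py -.145 0 .090 40
```

```text
clock: 7.78
position: [0.5805, 0.1623, 0.1483]
ee_rot: [1.687, 1.909, -0.598]
force: [0.1, -0.1, 0.1]
width: 0.005
gripper_force: 0.0
clock: 7.95
position: [0.581, 0.1552, 0.1419]
ee_rot: [1.693, 1.907, -0.617]
force: [0.0, -0.9, -0.7]
width: 0.005
gripper_force: 0.0
now mic [-0.1588  0.0019  0.1419] joints [-0.42  0.73 -0.45  1.57  0.8   1.51 -1.03] F mic [ 0.9 -0.1 -0.7] t 7.95
turn rows [-0.06  0.01 -0.07]
shift rows, now axes [ 1.14 -0.09  2.43] after-turn axes [ 1.14 -0.1   2.43]
```

```bash
python3 -m handwheel '[[0.4,-0.05,0.8,0,0,0],[0.4,-0.05,0.8,0,0,0],[0.34,0,0.8,0,0,0],[0,0,0,0,0,0]]'
python3 plan.py -.135 0 .090 40
cat > b.py <<'E'
import sys; from fit import *
print(np.round(r.x,4))
k=sys.argv[1]; im=[]
for n,c in(('side',(345,300)),('top',(345,235))):
    b=gs[n]['image'][c[1]-60:c[1]+60,c[0]-80:c[0]+80,::-1]
    im.append(cv2.convertScaleAbs(cv2.resize(b,(400,300),interpolation=cv2.INTER_CUBIC),alpha=1.6))
cv2.imwrite(f'pics/{k}.png',np.hstack(im))
E
python3 b.py near
```

```text
clock: 8.28
position: [0.5808, 0.1419, 0.0908]
ee_rot: [1.693, 1.907, -0.615]
force: [0.6, -0.4, 0.0]
width: 0.003
gripper_force: 0.0
now mic [-1.456e-01  1.000e-04  9.080e-02] joints [-0.41  0.78 -0.44  1.62  0.84  1.43 -1.09] F mic [0.5 0.5 0. ] t 8.2833
turn rows [-0.04  0.01 -0.08]
shift rows, now axes [-0.38 -0.    0.37] after-turn axes [-0.38 -0.01  0.37]
[ 0.5962 -0.005  -1.4515  0.0152]
```

View pics/near.png

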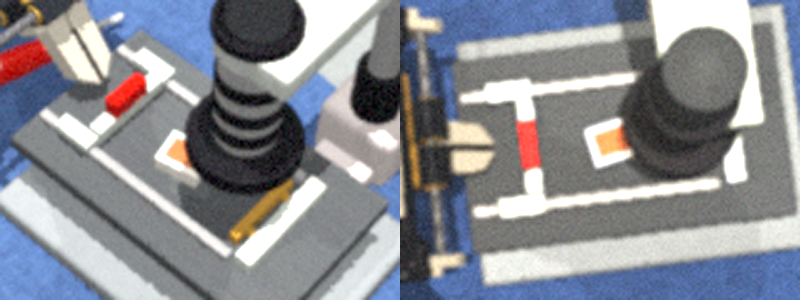

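The closed fingers are centred behind the red tab, about 12 mm back, and clear of the shoes and lens. Now I push along +x.

```bash
python3 -m handwheel '[[-0.19,0,0.16,0,0,0],[-0.19,0,0.16,0,0,0],[-0.19,0,0.16,0,0,0],[-0.19,0,0.16,0,0,0],[-0.19,0,0.16,0,0,0],[-0.19,0,0.16,0,0,0],[-0.19,0,0.16,0,0,0],[-0.19,0,0.16,0,0,0]]'
python3 plan.py -.060 0 .090 40
python3 -m handwheel '[[-0.19,0,0.16,0,0,0],[-0.19,0,0.16,0,0,0],[-0.19,0,0.16,0,0,0],[-0.19,0,0.16,0,0,0],[0,0,0,0,0,0],[0,0,0,0,0,0]]'
python3 plan.py -.060 0 .090 40
python3 b.py mid
```

```text
clock: 9.55
position: [0.5858, 0.105, 0.0913]
ee_rot: [1.692, 1.91, -0.61]
force: [-1.3, 4.9, 1.0]
width: 0.004
gripper_force: 2.7
now mic [-0.1084  0.0004  0.0913] joints [-0.35  0.76 -0.43  1.67  0.86  1.38 -1.07] F mic [-5.1 -0.7  1. ] t 9.55
turn rows [ 0.01 -0.03 -0.07]
shift rows, now axes [-1.81 -0.01  1.6 ] after-turn axes [-1.81 -0.02  1.61]
clock: 10.05
position: [0.5883, 0.0841, 0.0915]
ee_rot: [1.692, 1.907, -0.612]
force: [1.6, 1.4, 1.3]
width: 0.005
gripper_force: 0.7
now mic [-0.0873  0.0003  0.0915] joints [-0.33  0.75 -0.43  1.69  0.87  1.36 -1.06] F mic [-1.2  1.8  1.3] t 10.05
turn rows [-0.   -0.   -0.08]
shift rows, now axes [-1.   -0.01  0.93] after-turn axes [-1.   -0.02  0.93]
[ 0.5977 -0.0027 -1.4409  0.0586]
```

View pics/mid.png

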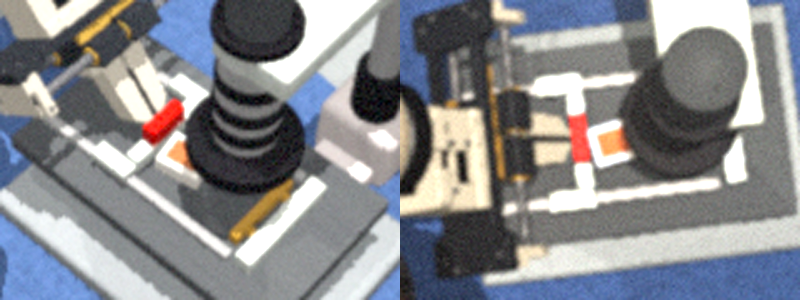

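The jaw follows and is just reaching the sample. I carry on more slowly to about 10 mm short of closure.

```bash
python3 -m handwheel '[[-0.15,0,0.13,0,0,0],[-0.15,0,0.13,0,0,0],[-0.15,0,0.13,0,0,0],[-0.15,0,0.13,0,0,0],[-0.15,0,0.13,0,0,0],[-0.15,0,0.13,0,0,0],[-0.15,0,0.13,0,0,0],[-0.15,0,0.13,0,0,0]]'
python3 -m handwheel '[[-0.08,0,0.065,0,0,0],[-0.08,0,0.065,0,0,0],[-0.08,0,0.065,0,0,0],[0,0,0,0,0,0],[0,0,0,0,0,0]]'
python3 plan.py -.039 0 .090 40
python3 b.py late
```

```text
clock: 11.32
position: [0.5923, 0.0538, 0.0911]
ee_rot: [1.691, 1.909, -0.609]
force: [-0.2, 6.1, 2.6]
width: 0.005
gripper_force: 2.8
clock: 11.73
position: [0.5927, 0.0463, 0.091]
ee_rot: [1.692, 1.907, -0.613]
force: [1.4, 2.7, 1.6]
width: 0.009
gripper_force: 1.2
now mic [-0.0493 -0.0001  0.091 ] joints [-0.28  0.73 -0.42  1.73  0.9   1.32 -1.03] F mic [-2.5  1.7  1.6] t 11.7333
turn rows [-0.01  0.   -0.08]
shift rows, now axes [-0.36  0.01  0.37] after-turn axes [-0.36  0.    0.37]
[ 5.9870e-01 -9.0000e-04 -1.4663e+00  9.9600e-02]
```

View pics/late.png

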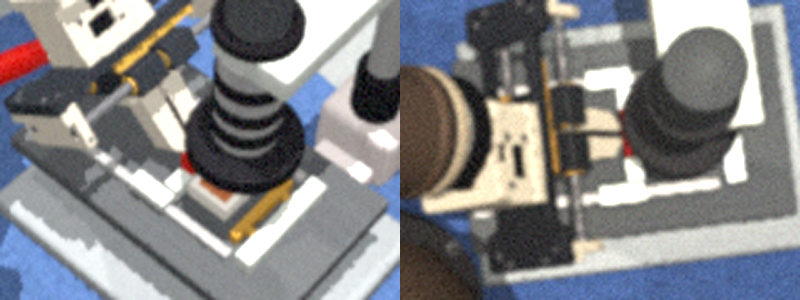

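The sample is square to the jaw and about 8–10 mm short of the brass stop. From here I creep while watching the force.

```bash
python3 -m handwheel '[[-0.038,0,0.032,0,0,0],[-0.038,0,0.032,0,0,0],[-0.038,0,0.032,0,0,0],[-0.038,0,0.032,0,0,0],[-0.038,0,0.032,0,0,0],[-0.038,0,0.032,0,0,0],[0,0,0,0,0,0],[0,0,0,0,0,0]]'
python3 plan.py -.039 0 .090 40
python3 -m handwheel '[[-0.038,0,0.032,0,0,0],[-0.038,0,0.032,0,0,0],[0,0,0,0,0,0]]'
python3 plan.py -.039 0 .090 40
```

```text
clock: 13.0
position: [0.5934, 0.0404, 0.091]
ee_rot: [1.692, 1.907, -0.613]
force: [0.4, 2.6, -0.6]
width: 0.008
gripper_force: 1.3
now mic [-0.0434 -0.0001  0.091 ] joints [-0.27  0.73 -0.41  1.74  0.9   1.32 -1.03] F mic [-2.6  0.8 -0.6] t 13.0
turn rows [-0.01  0.   -0.08]
shift rows, now axes [-0.14  0.    0.18] after-turn axes [-0.14  0.    0.18]
clock: 13.25
position: [0.5937, 0.0385, 0.0909]
ee_rot: [1.692, 1.907, -0.613]
force: [1.1, 3.5, -0.0]
width: 0.003
gripper_force: 1.4
now mic [-0.0414 -0.0001  0.0909] joints [-0.26  0.73 -0.41  1.74  0.9   1.32 -1.03] F mic [-3.4  1.5 -0. ] t 13.25
turn rows [-0.01  0.   -0.08]
shift rows, now axes [-0.06  0.    0.11] after-turn axes [-0.06  0.    0.11]
```

```bash
for i in 1; do :; done
python3 -m handwheel '[[-0.038,0,0.032,0,0,0],[0,0,0,0,0,0],[0,0,0,0,0,0]]' | sed -n '2p;4p'
python3 -m handwheel '[[-0.02,0,0.016,0,0,0],[0,0,0,0,0,0],[0,0,0,0,0,0]]' | sed -n '2p;4p'
python3 -m handwheel '[[-0.02,0,0.016,0,0,0],[0,0,0,0,0,0],[0,0,0,0,0,0]]' | sed -n '2p;4p'
python3 -m handwheel '[[-0.02,0,0.016,0,0,0],[0,0,0,0,0,0],[0,0,0,0,0,0]]' | sed -n '2p;4p'
```

```text
position: [0.5938, 0.0376, 0.0909]
force: [0.9, 3.3, 0.5]
position: [0.5938, 0.0372, 0.091]
force: [0.6, 2.5, 1.5]
position: [0.5939, 0.0367, 0.091]
force: [0.5, 3.7, 0.6]
position: [0.5939, 0.0361, 0.091]
force: [1.7, 3.0, 1.1]
```

```bash
python3 -m handwheel '[[-0.02,0,0.016,0,0,0],[0,0,0,0,0,0],[0,0,0,0,0,0]]' | sed -n '2p;4p'
python3 -m handwheel '[[-0.02,0,0.016,0,0,0],[0,0,0,0,0,0],[0,0,0,0,0,0]]' | sed -n '2p;4p'
python3 -m handwheel '[[-0.02,0,0.016,0,0,0],[0,0,0,0,0,0],[0,0,0,0,0,0]]' | sed -n '2p;4p'
python3 -m handwheel '[[-0.02,0,0.016,0,0,0],[0,0,0,0,0,0],[0,0,0,0,0,0]]' | sed -n '2p;4p'
```

```text
position: [0.594, 0.0357, 0.091]
force: [1.1, 3.9, -0.4]
position: [0.5941, 0.0351, 0.091]
force: [1.6, 3.9, 0.1]
position: [0.5941, 0.0348, 0.091]
force: [0.6, 2.9, 0.5]
position: [0.5942, 0.0345, 0.091]
force: [0.8, 4.0, -0.1]
```

```bash
python3 -m handwheel '[[-0.02,0,0.016,0,0,0],[0,0,0,0,0,0],[0,0,0,0,0,0]]' | sed -n '2p;4p'
python3 -m handwheel '[[-0.02,0,0.016,0,0,0],[0,0,0,0,0,0],[0,0,0,0,0,0]]' | sed -n '2p;4p'
python3 -m handwheel '[[-0.02,0,0.016,0,0,0],[0,0,0,0,0,0],[0,0,0,0,0,0]]' | sed -n '2p;4p'
```

```text
position: [0.5943, 0.0342, 0.091]
force: [0.3, 5.3, 0.7]
position: [0.5943, 0.0339, 0.091]
force: [0.7, 6.2, -0.9]
position: [0.5944, 0.0338, 0.0909]
force: [0.3, 6.0, 0.7]
```

```bash
python3 -m handwheel '[[-0.03,0,0.024,0,0,0],[0,0,0,0,0,0],[0,0,0,0,0,0]]' | sed -n '2p;4p'
python3 -m handwheel '[[-0.03,0,0.024,0,0,0],[0,0,0,0,0,0],[0,0,0,0,0,0]]' | sed -n '2p;4p'
python3 -m handwheel '[[-0.02,0,0.016,0,0,0],[0,0,0,0,0,0],[0,0,0,0,0,0]]' | sed -n '2p;4p'
```

```text
position: [0.5944, 0.0334, 0.0909]
force: [-1.1, 7.8, 0.8]
position: [0.5945, 0.0331, 0.0909]
force: [-0.4, 9.2, 1.7]
position: [0.5945, 0.033, 0.0909]
force: [-0.5, 9.2, 1.3]
```

```bash
python3 -m handwheel '[[-0.03,0,0.024,0,0,0],[0,0,0,0,0,0],[0,0,0,0,0,0]]' | sed -n '2p;4p'
python3 -m handwheel '[[-0.03,0,0.024,0,0,0],[0,0,0,0,0,0],[0,0,0,0,0,0],[0,0,0,0,0,0]]' | sed -n '2p;4p'
python3 -m handwheel '[[0,0,0,0,0,0],[0,0,0,0,0,0],[0,0,0,0,0,0],[0,0,0,0,0,0]]' | sed -n '2p;4p'
```

```text
position: [0.5946, 0.0327, 0.0909]
force: [-2.6, 11.6, 2.7]
position: [0.5946, 0.0323, 0.0909]
force: [-2.3, 12.3, 3.0]
position: [0.5946, 0.0323, 0.0909]
force: [-1.8, 12.3, 2.3]
```

Held at about 12 N on the tool, which leaves roughly 10 N on the sample after jaw friction. Now I back off slowly, then retreat.

```bash
python3 -m handwheel '[[0.02,0,-0.016,0,0,0],[0.02,0,-0.016,0,0,0],[0.02,0,-0.016,0,0,0],[0.02,0,-0.016,0,0,0],[0.02,0,-0.016,0,0,0],[0.02,0,-0.016,0,0,0],[0.02,0,-0.016,0,0,0],[0.02,0,-0.016,0,0,0]]' | sed -n '2p;4p'
python3 -m handwheel '[[0.03,0,-0.024,0,0,0],[0.04,0,-0.032,0,0,0],[0.08,0,-0.065,0,0,0],[0.15,0,-0.13,0,0,0],[0.19,0,-0.16,0,0,0],[0.38,0,-0.32,0,0,0],[0.38,0,-0.32,0,0,0],[0.38,0,-0.32,0,0,0]]' | sed -n '2p;4p'
python3 -m handwheel '[[0.38,0,-0.32,0,0,0],[0.38,0,-0.32,0,0,0],[0.38,0,-0.32,0,0,0],[0,0,-0.8,0,0,0],[0,0,-0.8,0,0,0],[0,0,0,0,0,0]]'
python3 b.py end
```

```text
position: [0.5943, 0.0336, 0.091]
force: [0.5, 4.3, -0.3]
position: [0.5889, 0.0769, 0.091]
force: [-0.3, -0.1, -0.1]
clock: 19.5
position: [0.5833, 0.1294, 0.1172]
ee_rot: [1.691, 1.91, -0.607]
force: [-0.3, 0.4, 0.5]
width: 0.008
gripper_force: 0.0
[ 0.5966 -0.0032 -1.4481  0.1098]
```

View pics/end.png

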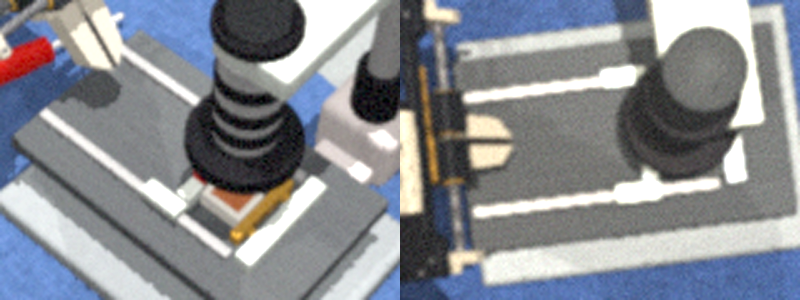

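The sample sits flush between jaw and brass stop at side crop (235,205), and the hand is clear of everything.

```bash
python3 -c "from cell import *; print(sign_off())"
```

```text
the job is handed in; nothing more can be done
None
```

I slid the jaw until the sample was square against the brass stop, pressed it for over half a second with about 10 N (12.3 N at the tool, less jaw friction), and let go with the sample snug and the hand clear. The job is handed in at about 20 s on the robot's clock, and no verdict was returned.

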